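Press the relay test buttons in order

ROBOT

A 7-joint arm with a two-finger parallel gripper is mounted at the origin on the work surface. World frame = base frame: x ahead of the robot, y to its left, z up, the work surface at z = 0. Lengths are in m, angles in rad, forces in N, time in s.
With the tool pointing down it reaches from about 0.4 to 0.85 m from the base axis. Payload 10.4 kg.
Tool frame: the origin (TCP) lies midway between the tips of the shut fingers; the grasp point (between the pads) lies 19 mm behind it; z points along the fingers, x is the direction in which the jaws open and shut, and the axes are right-handed (so a half turn about z gives the same grasp; the last joint's range is limited). The gripper opens to 85 mm and grips with 20 to 120 N. Pads are 22 mm wide; open, the fingers measure 114 mm over their backs; the gripper's body (76 mm by 85 mm) begins 54 mm behind the grasp point. The pads swing forward as they close: fully open they stand 13 mm farther back than shut.
Start: joints at [1.21, 0.332, -0.065, 1.46, 0.022, 1.35, -0.088], TCP at [0.207, -0.59, 0.231] pointing down, gripper open.
Joint ranges: [-2.6, 2.6], [-0.5, 2.12], [-1.47, 1.34], [0.16, 2.42], [-1.27, 4.41], [0.06, 2.06], [-2.6, 2.6]. Speed limits (rad/s): [2.22, 2.22, 2.79, 2.79, 3.14, 3.14, 3.14].

INTERFACE

Orientations are given as a unit quaternion [x, y, z, w].
In Python, from workcell import monitor, eyes, ticket, models gives the robot as it stands.
- The arm moves only by the tool servo_tool, never from a script. Its argument "motion" is a list of rows, each a list of 7 numbers: the opening, from 0 (shut) to 1 (fully open), then the shift along the tool's x, y, z in m, then the turn, a rotation vector about the tool's x, y, z in degrees. In form: [[fingers, tx, ty, tz, rx, ry, rz], ...]. A call has 1 to 20 rows; each row is the pose to reach, as a shift and turn from the pose commanded when the call began, along the tool's axes at that moment; what a row does not reach only later rows make up. A row lasts 1/8 s, in which the tool goes at most 62.5 mm and 10.7 degrees, less where a joint would pass 70% of its speed; a pose out of reach is approached as far as the arm can. A call with a gripper value outside its range is refused whole. The fingers move at their own pace and stop on an object; "grip_force" is the grip in N (left out, the last holds). Time passes only in rows, so rows that repeat a pose let the fingers close. It gives the time, the measured TCP pose, the force and the opening at its end, in the units of the state.
- monitor.get_obs(): the state, without advancing time (a new reading comes with each control period).
- eyes.camera(name): name is "scene" or "top" or "wrist"; returns (picture, depth): 480x640x3 uint8, blue, green, red; 480x640 float32, m along the optical axis (not along the pixel's ray), 0 where there is no reading.
- eyes.camera_info(name): a dict with "intrinsics" (3x3 intrinsics, pixels), "extrinsics" (4x4, takes a point from world to camera coordinates); the wrist camera has in their place "tool_from_camera" (4x4, takes a point from camera to tool coordinates, whose origin is the TCP and whose axes are the tool frame's). Camera axes: x right, y down, z forward; pixel columns grow to the right and rows downward; lengths in m; the calibration is good to about 2 mm. A picture is of the moment at which its call begins: read the wrist's pose just before it. camera_info takes no time and is no camera call.
- ticket.hand_in(): hands the job in, once; it reports no verdict.
Trained networks look in the newest picture that a camera, given by its name, has taken for a name from the list of things; names that differ only in an ending like _2 or _b are one class to them, and where a whole thing is asked for, a point or a joint stands for the part that bears it (a point fixed in the world has none). Each returns a list of dicts, best first, with "confidence" (0 to 1); they miss things now and then, are a little off and sometimes report something else, mostly with a low value. They report only what shows in the picture. A call takes as long as a camera call. They do not tell look-alikes from the thing itself.
- models.boxes_of(camera, thing): "point" ([x, y, z] in m, in the coordinates of the camera as it stood for that picture, good to about 4 mm: the middle of the surface that is visible of it).
The state is a dict: "clock": time; "joint_pos": joint angles; "joint_velocities": joint speeds; "tau": joint torques, N m; "position": TCP position; "ee_rot": TCP orientation; "ft_force": force on the tool from outside, world axes, zero at the start; "torque": the same for the moment, N m; "grip_width": opening from 0.0 (shut) to 1.0 (fully open).
Only numpy, scipy, OpenCV 4.12 (cv2) and the standard library are available. Lean on these libraries where they do the work, as an engineer would, in place of code of your own. Each camera call takes 0.05 s, during which the arm holds its last target. There are 200 camera calls.

TASK

Check the relays on the circuit board by hand: with a fingertip, gently press the white test button on top of the round relay, then the one on the block relay, then the one on the slim relay, each straight down until it is fully in, where it stays, letting go of each before the next. Only press: leave the relays seated in their sockets, do not lift or shift anything else on the bench, and finish with the hand clear.

Things in the scene. Friction and masses are not known exactly. Their poses are not given: they have to be found in the camera images.
- board: green circuit board, 220 mm (its x) by 360 mm (its y), fixed; origin at the centre of its underside, upper face 10 mm above it. Four equal black sockets (square frames 51 mm outside, 7 mm high) in a zigzag, centres at (x, y) = (-45, -130), (45, -45), (-45, 45), (45, 130) mm in its frame, hold the three relays and a heat sink; which is in which socket varies
- relay_round: round relay: dark grey plastic cylinder 36 mm across on a black square foot, its lid 62 mm above the origin. It stands loose in a socket of the board (foot 40 x 40 x 12 mm, 1.5 mm play all round), about 0.08 to 0.17 kg; origin at the centre of its underside, z up. A white round button stands at the middle of its lid
- btn_round_top (a point): centre of the top face of the round relay's button: a white rubber cap 14 mm across that stands 16 mm above the lid when the button is up and 8 mm when it is down; z up. The cap itself is springy: it gives 1 mm per 3 N, at most 6 mm, and comes back
- btn_round (a joint): travel of the plunger under the round relay's button cap, straight down: 0 up (it starts within 1.2 mm of that), 0.008 m fully down against its stop; moves under about 3.5 N (the cap by then gives about 1.2 mm) and then stays where it is left (no return spring)
- relay_block: block relay: dark grey plastic box 38 x 38 mm on a black square foot, its lid 46 mm above the origin. It stands loose in a socket of the board (foot 40 x 40 x 12 mm, 1.5 mm play all round), about 0.08 to 0.17 kg; origin at the centre of its underside, z up. A white round button stands at the middle of its lid
- btn_block_top (a point): centre of the top face of the block relay's button: a white rubber cap 14 mm across that stands 16 mm above the lid when the button is up and 8 mm when it is down; z up. The cap itself is springy: it gives 1 mm per 3 N, at most 6 mm, and comes back
- btn_block (a joint): travel of the plunger under the block relay's button cap, straight down: 0 up (it starts within 1.2 mm of that), 0.008 m fully down against its stop; moves under about 3.5 N (the cap by then gives about 1.2 mm) and then stays where it is left (no return spring)
- relay_slim: slim relay: thin dark grey plastic box 38 mm (its x) by 18 mm (its y) on a black square foot, its lid 54 mm above the origin. It stands loose in a socket of the board (foot 40 x 40 x 12 mm, 1.5 mm play all round), about 0.08 to 0.17 kg; origin at the centre of its underside, z up. A white round button stands at the middle of its lid
- btn_slim_top (a point): centre of the top face of the slim relay's button: a white rubber cap 14 mm across that stands 16 mm above the lid when the button is up and 8 mm when it is down; z up. The cap itself is springy: it gives 1 mm per 3 N, at most 6 mm, and comes back
- btn_slim (a joint): travel of the plunger under the slim relay's button cap, straight down: 0 up (it starts within 1.2 mm of that), 0.008 m fully down against its stop; moves under about 3.5 N (the cap by then gives about 1.2 mm) and then stays where it is left (no return spring)
- heatsink: finned aluminium heat sink, 36 x 36 mm on a 40 mm black square foot, 44 mm tall, loose in the fourth socket, no button; origin at the centre of its underside; to be left alone
- flux_jar: amber jar with a black lid, 34 mm across, 40 mm tall, loose on the board; origin at the centre of its underside; to be left alone
- solder_reel: aluminium reel, 42 mm across, 30 mm tall, loose on the board; origin at the centre of its underside; to be left alone
- screwdriver: screwdriver lying along its own x between robot and board, at most 35 mm high; to be left alone
- meter: dark red handheld meter, 160 x 80 x 41 mm, lying left of the mat; origin at the centre of its underside; to be left alone
- parts_tray: white open parts tray, 120 x 90 x 25 mm, right of the board; origin at the centre of its underside; to be left alone
- cup: black plastic cup, 64 mm across at the rim, 70 mm tall, far right; origin at the centre of its underside; to be left alone
Mind the look-alikes: they are no part of the job. What is shaped like the relay_block but green, pink or turquoise is not meant.

How it is judged:
On the way, in this order (a step that is already met when the one before it is completed fails the run):
1. the round relay's button is pressed in and let go (value of joint btn_round above 0.0055 m and contact force between the fingers and relay_round below 0.2 N), for 0.1 s.
2. the block relay's button is pressed in and let go (value of joint btn_block above 0.0055 m and contact force between the fingers and relay_block below 0.2 N), for 0.1 s.
3. the slim relay's button is pressed in and let go (value of joint btn_slim above 0.0055 m and contact force between the fingers and relay_slim below 0.2 N), for 0.1 s.
At the end, for the whole second after the job is handed in: All three buttons are in (at least 5.5 mm of their 8 mm), the relays still stand in their sockets (within 6 mm of their starts, within 0.1 rad of upright) and the other loose things lie within 15 mm of their starts (value of joint each of btn_round, btn_block, btn_slim above 0.0055 m and distance of each of relay_round, relay_block, relay_slim from where it was at the start of the episode below 0.006 m and angle between each of relay_round, relay_block, relay_slim's own z axis and vertical below 0.1 rad and distance of each of heatsink, flux_jar, solder_reel, screwdriver, meter, parts_tray, cup from where it was at the start of the episode below 0.015 m); the robot touches nothing.
It fails at once if the block relay's button is pressed before the round relay's is down (value of joint btn_block above 0.0025 m and value of joint btn_round below 0.0055 m).
It fails at once if the slim relay's button is pressed before the block relay's is down (value of joint btn_slim above 0.0025 m and value of joint btn_block below 0.0055 m).
It fails at once if a relay is pressed hard (over 20 N) (contact force between the fingers and relay_round above 20 N or contact force between the fingers and relay_block above 20 N or contact force between the fingers and relay_slim above 20 N).
It fails at once if a relay is lifted, shifted (over 6 mm) or tipped (over 0.2 rad) in its socket (distance of any of relay_round, relay_block, relay_slim from where it was at the start of the episode above 0.006 m or angle between any of relay_round, relay_block, relay_slim's own z axis and vertical above 0.2 rad).
It fails at once if another loose thing is lifted or shifted by over 15 mm (distance of any of heatsink, flux_jar, solder_reel, screwdriver, meter, parts_tray, cup from where it was at the start of the episode above 0.015 m).
It also fails if it takes over 45 s, if anything falls off the work surface, if the arm or the gripper's body presses on something with over 40 N, if the wrist force passes 120 N, or if a joint passes its speed limit or range.

## Working session

There is one attempt and no reset: what is moved stays moved. The work goes in short steps, Python scripts to look and compute and a tool call to move; the robot and the scene stay as the last step left them, time stands still between calls to the robot, and variables do not carry over. Pictures are saved under pics/ and viewed, about 8 in all and at most 12, crops included, and the job is handed in when it is done.

Besides the shell and the picture viewer there is one more tool, called in YAML: its name, and indented under it one key for each argument. servo_tool: Moves the arm, as the interface text tells. Its arguments: {"type":"object","properties":{"motion":{"type":"array"},"grip_force":{"type":"number"}},"required":["motion"]}

```bash
mkdir -p pics; cat > h.py <<'E'
import numpy as np, cv2
from workcell import monitor, eyes, ticket, models
from scipy.spatial.transform import Rotation as R
def toworld(name,p,obs=None):
    i=eyes.camera_info(name)
    p=np.append(p,1)
    if name=='wrist':
        T=np.eye(4);T[:3,:3]=R.from_quat(obs['ee_rot']).as_matrix();T[:3,3]=obs['position']
        return (T@np.array(i['tool_from_camera'])@p)[:3]
    return (np.linalg.inv(np.array(i['extrinsics']))@p)[:3]
def pix(name,u,v,d,obs=None):
    K=np.array(eyes.camera_info(name)['intrinsics'])
    return toworld(name,np.array([(u-K[0,2])/K[0,0]*d,(v-K[1,2])/K[1,1]*d,d]),obs)
E
python3 - <<'E'
from h import *
o=monitor.get_obs();print(o)
for c in ['top','scene']:
    im,d=eyes.camera(c);cv2.imwrite(f'pics/{c}0.png',im);np.save(f'{c}.npy',d)
    for t in ['relay_round','relay_block','relay_slim','btn_round_top','btn_block_top','btn_slim_top','heatsink','flux_jar','solder_reel','board']:
        for r in models.boxes_of(c,t)[:3]: print(c,t,round(r['confidence'],2),toworld(c,r['point']).round(3))
E
```

```text
{'clock': 0.0, 'joint_pos': array([ 1.21041658,  0.33286808, -0.06468933,  1.46092475,  0.02160339,
        1.34989937, -0.08851141]), 'joint_velocities': array([ 6.10866802e-04,  1.84236003e-04,  4.33514686e-04, -4.71649485e-04,
       -1.40455480e-03,  8.52043302e-04, -3.59457630e-05]), 'tau': array([ 3.63790389e-05, -6.25439286e+01,  4.92898200e-02, -3.91611743e+01,
        1.62719580e-02,  9.82516387e-03,  2.12750820e-05]), 'position': array([ 0.20698696, -0.58934004,  0.23052619]), 'ee_rot': array([ 8.15902061e-01, -5.78189705e-01, -5.92707553e-04, -3.76177507e-04]), 'ft_force': array([0.93897174, 0.60216767, 0.06400303]), 'torque': array([-0.0155232 ,  0.08872916, -0.0511176 ]), 'grip_width': 1.0010528218554866}
top relay_round 0.71 [ 0.558 -0.02   0.075]
top relay_round 0.29 [ 0.565 -0.126  0.053]
top relay_block 0.79 [0.272 0.356 0.046]
top relay_block 0.66 [0.499 0.087 0.061]
top relay_block 0.61 [0.708 0.426 0.051]
top relay_slim 0.76 [0.606 0.139 0.042]
top btn_round_top 0.56 [ 0.654 -0.45   0.04 ]
top btn_block_top 0.72 [0.532 0.033 0.013]
top heatsink 0.78 [ 0.458 -0.077  0.03 ]
top flux_jar 0.73 [ 0.565 -0.125  0.052]
top solder_reel 0.76 [0.501 0.186 0.046]
top board 0.6 [0.535 0.035 0.013]
scene relay_round 0.87 [ 0.572 -0.032  0.058]
scene relay_round 0.55 [0.508 0.188 0.046]
scene relay_block 0.93 [0.711 0.426 0.04 ]
scene relay_block 0.75 [ 0.316 -0.183  0.037]
scene relay_block 0.67 [0.265 0.264 0.03 ]
scene relay_slim 0.63 [0.621 0.141 0.052]
scene relay_slim 0.52 [ 0.568 -0.021  0.088]
scene btn_slim_top 0.7 [0.499 0.457 0.037]
scene btn_slim_top 0.34 [0.615 0.142 0.087]
scene heatsink 0.65 [ 0.465 -0.077  0.046]
scene flux_jar 0.62 [ 0.574 -0.13   0.048]
scene solder_reel 0.83 [0.508 0.182 0.047]
scene board 0.93 [0.549 0.018 0.014]
```

View pics/top0.png

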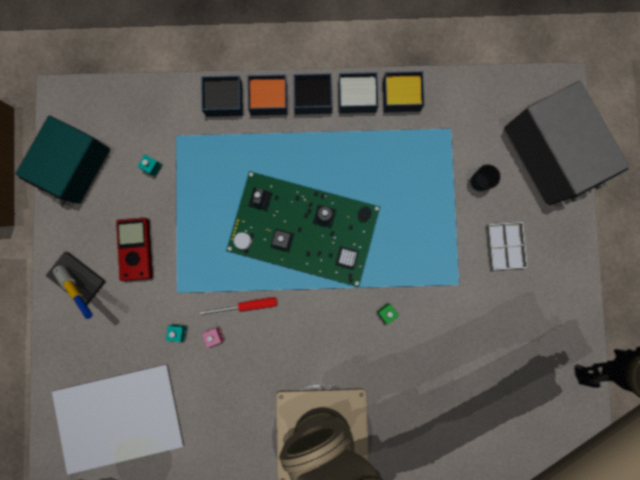

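View pics/scene0.png

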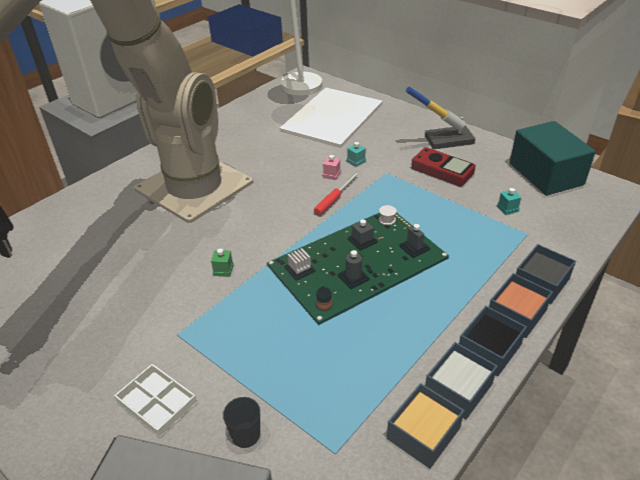

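Round relay at about (0.56,-0.02), block (0.50,0.087), slim (0.61,0.14), heat sink (0.46,-0.077). The coloured blocks lie off the board. I'll get a close look with the wrist camera.

```bash
python3 - <<'E'
from h import *
o=monitor.get_obs()
print(R.from_quat(o['ee_rot']).as_matrix().round(3)); print(np.array(eyes.camera_info('wrist')['tool_from_camera']).round(3))
M=R.from_quat(o['ee_rot']).as_matrix()
print(M.T@(np.array([.53,.06,.33])-o['position']))
E
```

```text
[[ 0.331 -0.943  0.   ]
 [-0.943 -0.331 -0.   ]
 [ 0.     0.    -1.   ]]
[[ 1.     0.     0.     0.   ]
 [-0.     0.959  0.282 -0.072]
 [-0.    -0.282  0.959 -0.141]
 [ 0.     0.     0.     1.   ]]
[-0.5059812  -0.51993081 -0.09870274]
```

servo_tool:
  motion:
    - [0,-0.04,-0.045,-0.05,0,0,0]
    - [0,-0.504,-0.572,-0.099,0,0,0]
    - [0,-0.504,-0.572,-0.099,0,0,0]
    - [0,-0.504,-0.572,-0.099,0,0,0]
    - [0,-0.504,-0.572,-0.099,0,0,0]
    - [0,-0.504,-0.572,-0.099,0,0,0]
    - [0,-0.504,-0.572,-0.099,0,0,0]
    - [0,-0.504,-0.572,-0.099,0,0,0]
    - [0,-0.504,-0.572,-0.099,0,0,0]
    - [0,-0.504,-0.572,-0.099,0,0,0]
    - [0,-0.504,-0.572,-0.099,0,0,0]
    - [0,-0.504,-0.572,-0.099,0,0,0]
    - [0,-0.504,-0.572,-0.099,0,0,0]
    - [0,-0.504,-0.572,-0.099,0,0,0]
    - [0,-0.504,-0.572,-0.099,0,0,0]
    - [0,-0.504,-0.572,-0.099,0,0,0]
    - [0,-0.504,-0.572,-0.099,0,0,0]

```text
clock: 3.22
position: [0.5797, 0.0743, 0.3305]
ee_rot: [0.815, -0.579, 0.0, 0.0]
ft_force: [0.0, -0.4, -0.1]
grip_width: -0.002
```

```bash
cat > look.py <<'E'
from h import *
import sys
o=monitor.get_obs()
im,d=eyes.camera('wrist');cv2.imwrite(f'pics/{sys.argv[1]}.png',im)
print(o['position'].round(4),o['joint_pos'].round(2),o['clock'])
for t in ['btn_round_top','btn_block_top','btn_slim_top','relay_round','relay_block','relay_slim']:
    for r in models.boxes_of('wrist',t)[:3]: print(t,round(r['confidence'],2),toworld('wrist',r['point'],o).round(4))
# white blobs -> world
hsv=cv2.cvtColor(im,cv2.COLOR_BGR2HSV)
m=((hsv[...,1]<50)&(hsv[...,2]>150)).astype(np.uint8)
n,l,s,c=cv2.connectedComponentsWithStats(m)
for k in range(1,n):
    if s[k,4]<60 or s[k,4]>20000: continue
    dd=d[l==k]; v,u=np.nonzero(l==k)
    P=np.array([pix('wrist',a,b,z,o) for a,b,z in zip(u,v,dd) if z>0])
    if len(P)==0: continue
    top=P[P[:,2]>np.percentile(P[:,2],90)-.003]
    print(c[k].round(),s[k,4],'top mean',top.mean(0).round(4),'mid',((top.min(0)+top.max(0))/2).round(4),'ext',np.ptp(top,0).round(3))
E
python3 look.py w1
```

```text
[0.5797 0.0743 0.3305] [ 0.36  0.28 -0.71  1.38  0.18  1.55 -1.57] 3.225
btn_block_top 0.61 [0.2656 0.2719 0.0634]
btn_block_top 0.41 [0.2767 0.3621 0.0569]
relay_round 0.96 [ 0.5685 -0.0162  0.0769]
relay_block 0.84 [0.6941 0.4215 0.0225]
relay_block 0.8 [0.2884 0.3588 0.0417]
relay_block 0.74 [0.2692 0.2669 0.0331]
relay_slim 0.27 [0.512  0.0953 0.0629]Traceback (most recent call last):
  File "look.py", line 15, in <module>
    P=np.array([pix('wrist',a,b,z,o) for a,b,z in zip(u,v,dd) if z>0])
                ~~~^^^^^^^^^^^^^^^^^
  File "h.py", line 12, in pix
    K=np.array(eyes.camera_info(name)['intrinsics'])
               ~~~~~~~~~~~~~~~~^^^^^^
ValueError: time passes only in moves, steps and waits
```

View pics/w1.png

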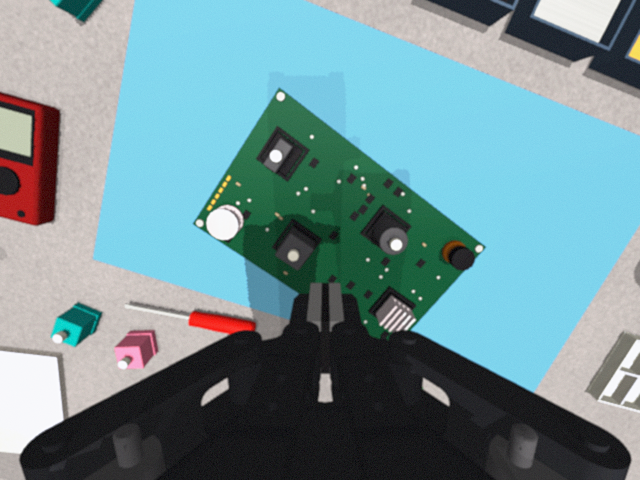

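Wrist view shows the round button at (396,245), the block's at (292,256, shaded) and the slim's at (275,156). I'll fix the helper with cached intrinsics and segment local windows.

```bash
cat > look.py <<'E'
from h import *
import sys
# usage: look.py name  u,v ...   : measure button tops near pixels
name=sys.argv[1]
I=eyes.camera_info('wrist'); K=np.array(I['intrinsics']); TC=np.array(I['tool_from_camera'])
o=monitor.get_obs(); im,d=eyes.camera('wrist'); cv2.imwrite(f'pics/{name}.png',im)
M=R.from_quat(o['ee_rot']).as_matrix()
print(o['position'].round(4),o['clock'])
U,V=np.meshgrid(np.arange(640),np.arange(480))
C=np.stack([(U-K[0,2])/K[0,0]*d,(V-K[1,2])/K[1,1]*d,d],-1)
W=(C@TC[:3,:3].T+TC[:3,3])@M.T+o['position']
W[d<=0]=np.nan
np.save('W.npy',W)
if len(sys.argv)<3: sys.exit()
for a in sys.argv[2:]:
    u,v=map(int,a.split(',')); r=16
    w=W[v-r:v+r,u-r:u+r].reshape(-1,3); w=w[~np.isnan(w[:,2])]
    zt=np.percentile(w[np.hypot(*(w[:,:2]-W[v,u,:2]).T)<.006][:,2],70)
    t=w[abs(w[:,2]-zt)<.003]; t=t[np.hypot(*(t[:,:2]-W[v,u,:2]).T)<.015]
    print(a,len(t),'mean',t.mean(0).round(4),'mid',((t.min(0)+t.max(0))/2).round(4),'ext',np.ptp(t,0).round(4))
    l=w[(w[:,2]<zt-.01)&(w[:,2]>.03)]; h,e=np.histogram(l[:,2],np.arange(.03,.1,.002)); k=h.argmax(); print('   lid z',e[k].round(3),h[k])
E
python3 look.py w2 396,245 292,256 275,156; python3 - <<'E'
import cv2,numpy as np
i=cv2.imread('pics/w2.png')[120:290,240:440];cv2.imwrite('pics/c2.png',cv2.resize(i,None,fx=4,fy=3.5*8/7,interpolation=cv2.INTER_NEAREST)[:600])
W=np.load('W.npy');print(W[200,330],W[140,320])
E
```

```text
[0.5798 0.0753 0.3303] 3.575
396,245 101 mean [ 0.5652 -0.0204  0.0899] mid [ 0.5651 -0.021   0.0896] ext [0.0132 0.0134 0.004 ]
   lid z 0.074 348
292,256 92 mean [0.5054 0.0913 0.0735] mid [0.505  0.0914 0.0732] ext [0.0134 0.0131 0.0038]
   lid z 0.058 394
275,156 117 mean [0.6157 0.1462 0.0813] mid [0.6156 0.1464 0.0814] ext [0.0132 0.0136 0.0043]
   lid z 0.066 236
[0.57735916 0.06668168 0.01170118] [0.64810671 0.10590111 0.01123391]
```

servo_tool:
  motion:
    - [0,0.043,0.023,0.05,0,0,0]
    - [0,0.086,0.046,0.1,0,0,0]
    - [0,0.086,0.046,0.15,0,0,0]
    - [0,0.086,0.046,0.19,0,0,0]
    - [0,0.086,0.046,0.21,0,0,0]
    - [0,0.086,0.046,0.21,0,0,0]
    - [0,0.086,0.046,0.21,0,0,0]

```text
clock: 4.5
position: [0.5661, -0.0206, 0.1221]
ee_rot: [0.816, -0.578, 0.001, -0.001]
ft_force: [0.7, 0.6, -0.0]
grip_width: 0.001
```

```bash
python3 look.py w3; python3 -c "
from h import *
o=monitor.get_obs();M=R.from_quat(o['ee_rot']).as_matrix();print(o['position'],o['ft_force'])
for t in [(.5651,-.0207,.0896),(.5052,.0914,.0735),(.6156,.1463,.0814)]: print((M.T@(np.array(t)-o['position'])).round(4))"
```

```text
[ 0.5661 -0.0206  0.1221] 4.5
[ 0.56610889 -0.02066684  0.12218316] [-0.52649492 -0.51953575  0.96831874]
[-0.0003  0.001   0.0326]
[-0.126   0.0204  0.0485]
[-0.1411 -0.102   0.0409]
```

View pics/w3.png

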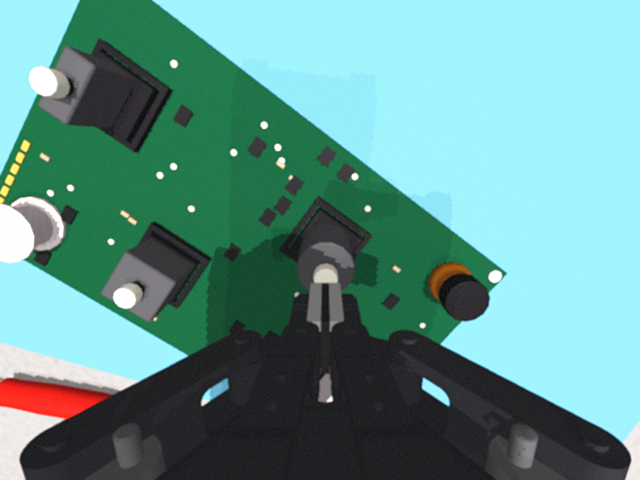

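The tip sits over the round button at (325,270). Now I'll descend.

servo_tool:
  motion:
    - [0,0,0.001,0.015,0,0,0]
    - [0,0,0.001,0.027,0,0,0]
    - [0,0,0.001,0.032,0,0,0]
    - [0,0,0.001,0.035,0,0,0]
    - [0,0,0.001,0.038,0,0,0]
    - [0,0,0.001,0.038,0,0,0]

```text
clock: 5.3
position: [0.564, -0.0214, 0.0825]
ee_rot: [0.816, -0.578, 0.0, 0.0]
ft_force: [-2.8, 0.2, 5.8]
grip_width: -0.0
```

servo_tool:
  motion:
    - [0,0,0,0.002,0,0,0]
    - [0,0,0,0.003,0,0,0]
    - [0,0,0,0.003,0,0,0]

```text
clock: 5.68
position: [0.5644, -0.0214, 0.0803]
ee_rot: [0.816, -0.578, 0.001, -0.0]
ft_force: [-3.8, -1.2, 11.7]
grip_width: -0.003
```

```bash
python3 -c "
from h import *
for i in range(4):
    eyes.camera('wrist');o=monitor.get_obs();print(o['position'].round(4),o['ft_force'].round(1))"
```

```text
[ 0.5644 -0.0214  0.0804] [-3.5 -2.6 12.3]
[ 0.5644 -0.0214  0.0804] [-4.3 -0.9 11.4]
[ 0.5644 -0.0214  0.0804] [-3.3 -0.9 12.5]
[ 0.5644 -0.0214  0.0804] [-3.4 -1.6 11. ]
```

servo_tool:
  motion:
    - [0,0,0,-0.01,0,0,0]
    - [0,0,0,-0.05,0,0,0]
    - [0,0,0,-0.1,0,0,0]
    - [0,0,0,-0.1,0,0,0]
    - [0,0,0,-0.1,0,0,0]

```text
clock: 6.5
position: [0.5638, -0.0214, 0.179]
ee_rot: [0.816, -0.578, 0.0, 0.0]
ft_force: [0.3, -0.3, -0.4]
grip_width: 0.001
```

```bash
python3 look.py w4; python3 - <<'E'
import cv2
i=cv2.imread('pics/w4.png')
cv2.imwrite('pics/c4.png',i)
E
```

```text
[ 0.5638 -0.0214  0.179 ] 6.5
```

View pics/w4.png

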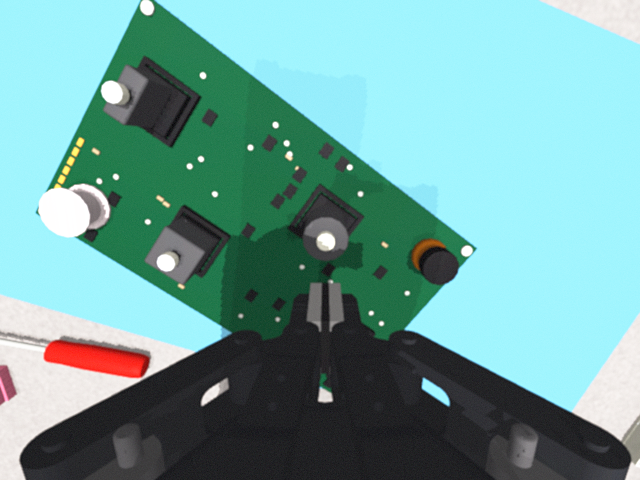

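```bash
python3 look.py w5 326,241 168,261 116,92; python3 - <<'E'
import numpy as np
W=np.load('W.npy')
for u,v in [(326,241),(168,261),(116,92)]:
    w=W[v-30:v+30,u-30:u+30].reshape(-1,3);h,e=np.histogram(w[:,2],np.arange(.05,.1,.001))
    print([(round(float(a)*1000),int(b)) for a,b in zip(e,h) if b>15])
E
```

```text
[ 0.5634 -0.0214  0.1784] 6.55
326,241 262 mean [ 0.5652 -0.021   0.0824] mid [ 0.5651 -0.0212  0.0825] ext [0.0133 0.0135 0.005 ]
   lid z 0.072 6
168,261 247 mean [0.5055 0.0903 0.0734] mid [0.505  0.0906 0.073 ] ext [0.0134 0.0131 0.0045]
   lid z 0.058 492
116,92 405 mean [0.6154 0.1451 0.0814] mid [0.6153 0.1456 0.081 ] ext [0.0135 0.014  0.0048]
   lid z 0.066 280
[(60, 16), (72, 47), (73, 245), (74, 668), (75, 337), (76, 27), (81, 51), (82, 138), (83, 56)]
[(51, 16), (53, 17), (54, 16), (55, 19), (56, 40), (57, 316), (58, 821), (59, 344), (60, 33), (71, 16), (72, 37), (73, 121), (74, 65)]
[(50, 21), (52, 16), (54, 21), (55, 16), (56, 22), (57, 30), (58, 23), (59, 25), (60, 21), (61, 38), (62, 27), (63, 33), (64, 74), (65, 284), (66, 481), (67, 277), (68, 39), (74, 21), (76, 18), (77, 18), (78, 21), (79, 24), (80, 73), (81, 195), (82, 99)]
```

The round button now stands 8 mm above its lid, so it is fully in, and the tip makes contact about 2 mm above the reported TCP. Next is the block relay.

servo_tool:
  motion:
    - [0,-0.06,0.009,0,0,0,0]
    - [0,-0.12,0.018,0.02,0,0,0]
    - [0,-0.125,0.018,0.05,0,0,0]
    - [0,-0.125,0.018,0.078,0,0,0]
    - [0,-0.125,0.018,0.078,0,0,0]
    - [0,-0.125,0.018,0.078,0,0,0]

```text
clock: 7.35
position: [0.5058, 0.0907, 0.1018]
ee_rot: [0.816, -0.578, -0.0, -0.0]
ft_force: [0.4, 0.6, -0.2]
grip_width: -0.001
```

servo_tool:
  motion:
    - [0,0,0.001,0.015,0,0,0]
    - [0,0,0.001,0.024,0,0,0]
    - [0,0,0.001,0.029,0,0,0]
    - [0,0,0.001,0.032,0,0,0]
    - [0,0,0.001,0.034,0,0,0]
    - [0,0,0.001,0.035,0,0,0]
    - [0,0,0.001,0.035,0,0,0]

```text
clock: 8.22
position: [0.5046, 0.0902, 0.0665]
ee_rot: [0.816, -0.578, 0.0, 0.0]
ft_force: [-1.7, -1.1, 4.9]
grip_width: 0.003
```

servo_tool:
  motion:
    - [0,0,0,0.001,0,0,0]
    - [0,0,0,0.0015,0,0,0]
    - [0,0,0,0.0015,0,0,0]

```text
clock: 8.6
position: [0.5047, 0.0902, 0.0653]
ee_rot: [0.816, -0.578, 0.0, 0.0]
ft_force: [-4.0, -2.3, 8.9]
grip_width: -0.0
```

servo_tool:
  motion:
    - [0,0,0,-0.01,0,0,0]
    - [0,0,0,-0.05,0,0,0]
    - [0,0,0,-0.1,0,0,0]
    - [0,0,0,-0.1,0,0,0]
    - [0,0,0,-0.1,0,0,0]

```text
clock: 9.22
position: [0.5045, 0.0902, 0.1646]
ee_rot: [0.816, -0.578, 0.0, 0.0]
ft_force: [-0.6, -0.7, 0.5]
grip_width: 0.001
```

```bash
python3 look.py w6 326,241; python3 - <<'E'
import numpy as np
from h import *
W=np.load('W.npy')
for n,p in [('round',(.565,-.021)),('block',(.505,.0906)),('slim',(.6154,.1458))]:
    w=W[np.hypot(W[...,0]-p[0],W[...,1]-p[1])<.022];h,e=np.histogram(w[:,2],np.arange(.05,.1,.001))
    print(n,[(round(float(a)*1000),int(b)) for a,b in zip(e,h) if b>25])
o=monitor.get_obs();M=R.from_quat(o['ee_rot']).as_matrix();print(o['position'],(M.T@(np.array([.6154,.146,.11])-o['position'])).round(4))
E
```

```text
[0.5045 0.0902 0.1646] 9.225
326,241 254 mean [0.5051 0.0912 0.0664] mid [0.5048 0.091  0.0663] ext [0.0136 0.0131 0.0048]
   lid z 0.054 1
round [(51, 29), (53, 34), (55, 26), (56, 26), (57, 30), (58, 28), (59, 34), (62, 35), (63, 35), (64, 30), (65, 26), (66, 28), (67, 29), (68, 31), (69, 36), (70, 32), (71, 30), (72, 66), (73, 246), (74, 777), (75, 420), (76, 49), (81, 67), (82, 159), (83, 79)]
block [(56, 38), (57, 307), (58, 962), (59, 506), (60, 46), (65, 59), (66, 128), (67, 49)]
slim [(64, 73), (65, 263), (66, 598), (67, 329), (68, 40), (80, 92), (81, 210), (82, 119)]
[0.50409474 0.0901805  0.16395812] [-0.0158 -0.1236  0.0538]
```

The block's button is 8 mm above its lid, so it is fully in. Next is the slim relay.

servo_tool:
  motion:
    - [0,-0.008,-0.06,0,0,0,0]
    - [0,-0.016,-0.115,0.01,0,0,0]
    - [0,-0.016,-0.123,0.035,0,0,0]
    - [0,-0.016,-0.123,0.054,0,0,0]
    - [0,-0.016,-0.123,0.054,0,0,0]
    - [0,-0.016,-0.123,0.054,0,0,0]

```text
clock: 10.02
position: [0.6153, 0.1459, 0.1117]
ee_rot: [0.816, -0.578, 0.0, -0.0]
ft_force: [-0.0, 1.0, 1.0]
grip_width: 0.002
```

servo_tool:
  motion:
    - [0,0,0,0.015,0,0,0]
    - [0,0,0,0.026,0,0,0]
    - [0,0,0,0.031,0,0,0]
    - [0,0,0,0.034,0,0,0]
    - [0,0,0,0.036,0,0,0]
    - [0,0,0,0.0375,0,0,0]
    - [0,0,0,0.038,0,0,0]
    - [0,0,0,0.038,0,0,0]

```text
clock: 11.02
position: [0.6156, 0.1461, 0.0736]
ee_rot: [0.816, -0.578, 0.0, -0.0]
ft_force: [-3.2, -3.1, 8.1]
grip_width: 0.001
```

servo_tool:
  motion:
    - [0,0,0,-0.01,0,0,0]
    - [0,0,0,-0.05,0,0,0]
    - [0,0,0,-0.1,0,0,0]
    - [0,0,0,-0.15,0,0,0]
    - [0,0,0,-0.15,0,0,0]
    - [0,0,0,-0.15,0,0,0]

```text
clock: 11.78
position: [0.6152, 0.1462, 0.2225]
ee_rot: [0.816, -0.578, 0.0, 0.0]
ft_force: [0.2, 0.2, -0.3]
grip_width: -0.001
```

```bash
python3 look.py w7; python3 - <<'E'
import numpy as np
W=np.load('W.npy')
for n,p in [('round',(.565,-.021)),('block',(.505,.0906)),('slim',(.6154,.1458))]:
    w=W[np.hypot(W[...,0]-p[0],W[...,1]-p[1])<.022];h,e=np.histogram(w[:,2],np.arange(.05,.1,.001))
    print(n,[(round(float(a)*1000),int(b)) for a,b in zip(e,h) if b>25])
E
```

```text
[0.6152 0.1462 0.2225] 11.775
round [(60, 26), (69, 27), (72, 31), (73, 152), (74, 347), (75, 192), (82, 76), (83, 38)]
block []
slim [(64, 28), (65, 127), (66, 286), (67, 135), (73, 48), (74, 91), (75, 35)]
```

View pics/w7.png

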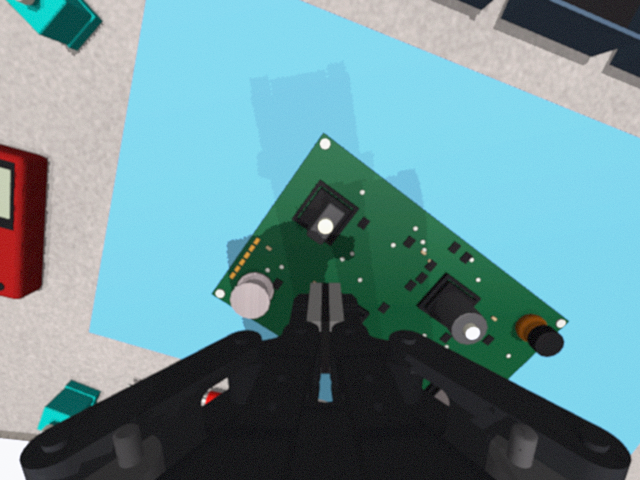

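The slim relay at (326,226) and the round relay at (472,334) both show buttons 8 mm above the lid and sit upright in their sockets. The hand is clear with zero force, so I'm handing in.

```bash
python3 -c "
from workcell import ticket
print(ticket.hand_in())"
```

```text
the job is handed in; nothing more can be done
None
```

I pressed the round, block and slim relay buttons in that order with the shut fingertips, lifting clear after each, and handed the job in at about 12 s on the robot's clock.

- **Buttons:** after each press, the depth image showed that cap about 8 mm above its lid, down from about 15–16 mm, so each is fully in. The block's button was hidden by the gripper in the last picture, so its check dates from right after its own press.
- **Forces:** the wrist read at most about 12.5 N while pressing, under the 20 N limit.
- **Relays and other things:** round and slim stood upright in their sockets in the last picture, and the block's measured position had not shifted after its press. I saw nothing else moved, but did not measure the other objects again; the heat sink, screwdriver and block relay were mostly or fully hidden in that picture.
- **Hand:** it ended clear at z = 0.22 m, with the force reading back near zero.
- **Disagreement:** contact came about 2 mm higher than the reported tool position implied, so I judged each press by force and the depth check instead.

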